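# Hook the notebook press shut and hold its pressure dial at the third click

## Task

The freshly glued notebook in the board press needs full pressure: swing the steel hook on top of the press closed until it sits fully home on its catch post, and only then grip the spring-return dial and turn it clockwise past the first and second clicks to the third, the mark with three pips. The dial springs back when let go, so finish while still gripping it with the fingers at the third mark (not short of it and not beyond), the hook still closed. Leave the tape roll, glue stick, eraser and binder clip where they are.

Things in the scene. Friction and masses are not known exactly. Their poses are not given: they have to be found in the camera images.
- press: Wooden board press fixed on the desk, shut on a notebook. Foot board 215x240x18 mm; pressing board 180x240 mm, upper face 47 mm above the desk. Origin at desk level, 115 mm behind the foot board's front edge, 100 mm before its back edge, midway across. At yaw 0 its x points away from the robot, y to the robot's left. Hook on its right (-y) half, dial on its left half.
- hook (a joint): Flat steel latch hook on the pressing board, upright pivot. 0 rad = closed: points along the press's -x (front), notch round the catch post, against a stop. Grows counter-clockwise from above to 1.6 = open, pointing to the press's -y (right). Starts at 0.9 to 1.5; light friction (about 1 N at its knob), stays where it is left.
- hook_knob (a point): Centre of the flat top of the hook's black finger knob: an upright cylinder 14 mm in diameter standing 30 mm above the hook's arm, its top 84.5 mm above the desk, 50 mm from the pivot. It travels on a level arc round hook_pivot.
- hook_pivot (a point): The hook's pivot on the upper face of the pressing board (47 mm above the desk), at (-10, -60) mm in the press's x, y. The hook's arm is 14 mm wide and its top lies 54.5 mm above the desk.
- catch_post (a point): Centre of the top of the fixed steel catch post (12 mm thick, 18 mm head, top 63 mm above the desk) at the front of the press, at (-98, -60) mm in the press's x, y, 88 mm from the pivot. The closed hook embraces it.
- dial (a joint): Spring-return pressure dial, upright axis at (20, 45) mm in the press's x, y. 0 rad = rest; grows CLOCKWISE from above. Clicks every 20 degrees: 0.35 (one raised pip on the aluminium plate), 0.70 (two pips), third 1.05 (three pips in a row outwards); end stop 1.4. Springs back to rest from anywhere if let go: 0.08 N m at rest, 0.16 at the third, clicks add or take about 0.025.
- dial_knob: The turning part of the dial: a black disc 56 mm across (origin under its centre, 52.5 mm above the desk) carrying an upright bar grip 52 mm long, 14 wide, 28 high, centred on the axis, from 60.5 to 88.5 mm above the desk. Its x runs along the bar to the white pointer end. At rest it points 30 degrees to the left (counter-clockwise) of the press's x, at the third click 30 degrees to the right.
- dial_top (a point): Point on the dial axis at the top of the bar grip, 88.5 mm above the desk.
- washi_roll: Bystander: roll of paper tape, 43 mm across, 15 mm high, lying loose on the right back corner of the pressing board. Origin under its centre.
- glue_stick: Bystander: upright glue stick, 22 mm across, 86 mm high, on the desk left of the press. Origin under its centre.
- eraser: Bystander: eraser 18 x 42 x 12 mm on the desk left of the press. Origin under its centre.
- binder_clip: Bystander: binder clip 21 x 32 x 27 mm on the desk left of the press. Origin under its centre.

How it is judged:
By the outcome, as a careful person would: the job done as asked, in the order asked, and still so for the second after the job is handed in, while the arm keeps its last pose, push and grip.
It also fails if it takes over 45 s, if anything falls off the work surface, if the arm or the gripper's body presses on something with over 40 N, if the wrist force passes 120 N, or if a joint passes its speed limit or range.

## Robot

A 6-joint arm with a two-finger parallel gripper is mounted at the origin on a cart in front of the work surface, level with it; the furniture and walls round the work are solid. World frame = base frame: x ahead of the robot, y to its left, z up, the work surface at z = 0. Lengths are in m, angles in rad, forces in N, time in s.
With the tool pointing down it reaches from about 0.375 to 0.975 m from the base axis. Payload 3.8 kg.
Tool frame: the origin (TCP) lies midway between the tips of the shut fingers; the grasp point (between the pads) lies 19 mm behind it; z points along the fingers, y is the line along which they close (so a half turn about z gives the same grasp; the last joint's range is limited). The gripper opens to 88 mm and grips with 3 to 60 N. Pads are 18 mm wide; open, the fingers measure 123 mm over their backs; the gripper's body (75 mm by 187 mm) begins 45 mm behind the grasp point.
Start: joints at [1.308, 0.264, 1.604, -0, 1.274, -0.037], TCP at [0.151, 0.658, 0.239] pointing down, gripper open.
Joint ranges: [-2.63, 2.63], [-0.94, 2.18], [0.31, 2.57], [-1.31, 4.45], [0, 2.66], [-2.55, 2.55]. Speed limits (rad/s): [2.57, 2.57, 3.14, 3.14, 3.14, 3.14].

## Interface

Orientations are given as a rotation vector (axis times angle).
In Python, from cell import manip, inverse_kinematics, cams, order gives the robot as it stands. Calls block until the motion is done:
- manip.move_pose(position, orientation): joint-space move of the TCP to a pose.
- manip.move_linear(position, rate=0.15, rot=None): straight line of the TCP; rot=None keeps the orientation; rate is the mean speed in m/s.
- manip.set_joints(angles): joint-space move.
- manip.set_gripper(opening, force=None): finger opening in m; force is the grip in N (None keeps the last); returns when the fingers have stopped.
- manip.dwell(seconds).
- inverse_kinematics(position, orientation): joint angles nearest the present ones, or None.
- manip.state(): the state.
- cams.capture(name): name is "scene" or "top"; returns a dict with "image" (420x560x3 uint8, blue, green, red), "z_map" (420x560 float32, m along the optical axis (not along the pixel's ray), 0 where there is no reading), "intrinsics" (3x3 intrinsics, pixels), "position" and "orientation" of the camera in the world. Camera axes: x right, y down, z forward; pixel columns grow to the right and rows downward; lengths in m; the calibration is good to about 2 mm. A picture is of the moment at which its call begins.
A pose or a line that the arm cannot do raises manip.IKError and nothing moves.
- order.close_job(): hands the job in; it is judged then, once.
The state is a dict: "clock": time; "joint_pos": joint angles; "joint_velocities": joint speeds; "tau": joint torques, N m; "tool_pos": TCP position; "tcp_rot": TCP orientation; "contact_force": force on the tool from outside, world axes, zero at the start; "moment": the same for the moment, N m; "gripper_width": finger opening in m; "grasp_force": force on a finger pad.
Only numpy, scipy, OpenCV 4.12 (cv2) and the standard library are available. Lean on these libraries where they do the work, as an engineer would, in place of code of your own. Each camera call takes 0.05 s, during which the arm holds its last target. There are 200 camera calls.

## Working session

There is one attempt and no reset: what is moved stays moved. The work goes in short steps, each a Python script; the robot and the scene stay as the last script left them, time stands still between calls to the robot, and variables do not carry over. Pictures are saved under pics/ and viewed, at most 10 in all, crops included, and the job is handed in when it is done.

```bash
ls; mkdir -p pics; python3 - <<'E'
from cell import manip,cams
import cv2,numpy as np
for n in("scene","top"):
    c=cams.capture(n);cv2.imwrite(f"pics/{n}0.png",c["image"]);np.savez(f"{n}0.npz",**c)
    print(n,c["position"],c["orientation"],c["intrinsics"].tolist() if hasattr(c["intrinsics"],'tolist') else c["intrinsics"])
print(manip.state())
E
```

```text
pics
scene [-0.20229101  0.81319834  0.67848657] [-0.97970522  2.20706294 -1.27550011] [[507.3641210584167, 0.0, 271.33407718427173], [0.0, 507.3641210584167, 203.8341959575171], [0.0, 0.0, 1.0]]
top [0.47390006 0.13947493 1.00561136] [-2.18764318  2.1638663  -0.11607746] [[534.798074113422, 0.0, 284.96178799752414], [0.0, 534.798074113422, 212.59009588225172], [0.0, 0.0, 1.0]]
{'clock': 0.1, 'joint_pos': array([ 1.30809614e+00,  2.64683788e-01,  1.60520241e+00,  1.31214786e-06,
        1.27372977e+00, -3.69636033e-02]), 'joint_velocities': array([-0.00125544, -0.00045922, -0.00114933,  0.00010276, -0.00058374,
        0.00021268]), 'tau': array([ 5.42406051e-04, -5.03610456e+01, -3.58073115e+01,  7.31232343e-02,
        2.33088224e-02, -3.97245049e-05]), 'tool_pos': array([0.15095931, 0.65725015, 0.23752742]), 'tcp_rot': array([-0.35380009, -3.12130016,  0.003142  ]), 'contact_force': array([-0.39963617, -0.2761559 ,  0.1708806 ]), 'moment': array([-0.0157917 , -0.01077867,  0.00180366]), 'grasp_force': 0.0, 'gripper_width': 0.08803972298586603}
```

View pics/scene0.png

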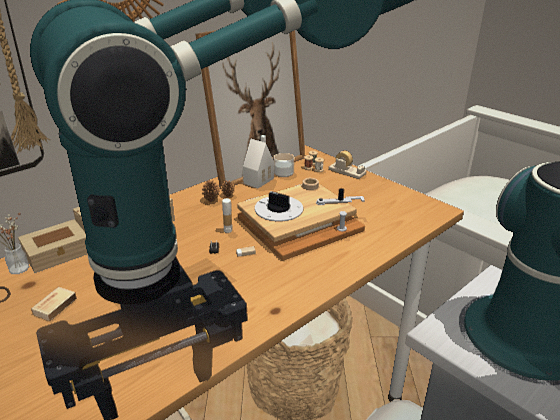

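View pics/top0.png

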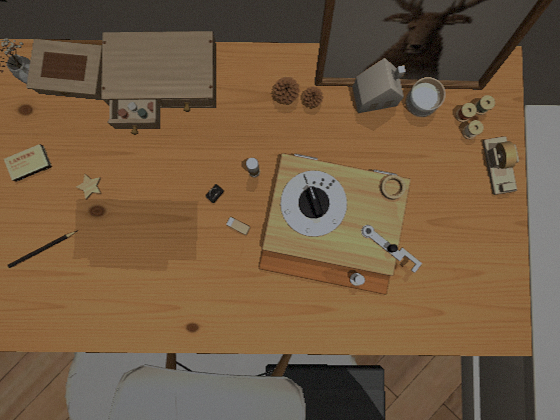

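The top view shows the dial at about (314,202), the hook pivot at (368,231), its knob at (391,248) and the catch post at (356,278). The glue stick is at (251,166) and the tape roll at (391,186). I'll enlarge both views to get better pixel positions.

```bash
python3 - <<'E'
import cv2,numpy as np
a=cv2.imread("pics/top0.png")[145:305,240:440];b=cv2.imread("pics/scene0.png")[165:265,200:375]
cv2.imwrite("pics/topc.png",cv2.convertScaleAbs(cv2.resize(a,None,fx=3.7,fy=3.7,interpolation=cv2.INTER_CUBIC),alpha=1.3))
cv2.imwrite("pics/scenec.png",cv2.resize(b,None,fx=4.5,fy=4.5,interpolation=cv2.INTER_CUBIC))
E
```

```text
(no output)
```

View pics/topc.png

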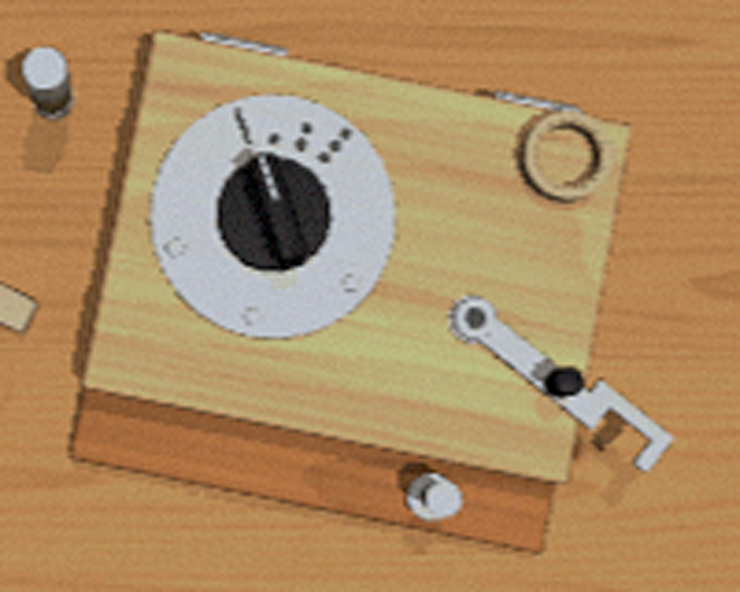

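View pics/scenec.png

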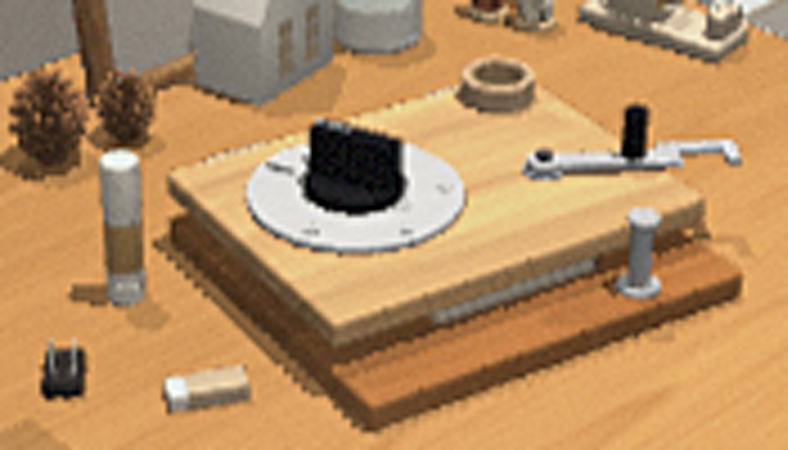

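The enlarged top view shows the pivot at (475,318), the knob top at (569,380), the post head at (440,497) and the plate centre at (274,216). The enlarged scene view shows the same things at (543,155), (636,109), (643,215) and (357,195), with the bar top centre at (357,131). Next I'll triangulate these and fit the press pose.

```bash
cat > m.py <<'E'
import numpy as np
from scipy.spatial.transform import Rotation as R
from scipy.optimize import least_squares
C={n:dict(np.load(f"{n}0.npz")) for n in("top","scene")}
def P(n): c=C[n]; r=R.from_rotvec(c["orientation"]).as_matrix(); return c["intrinsics"]@np.c_[r.T,-r.T@c["position"]]
def proj(n,X): q=P(n)@np.append(X,1); return q[:2]/q[2]
T=lambda x,y:(np.array([x,y])+.5)/3.7-.5+[240,145]
S=lambda x,y:(np.array([x,y])+.5)/4.5-.5+[200,165]
obs={"pivot":(T(475,318),S(543,155)),"knob":(T(569,380),S(636,109)),"post":(T(440,497),S(643,215)),"plate":(T(274,216),S(357,195)),"bartop":(T(276,208),S(357,131))}
loc={"pivot":[-.01,-.06,.0565],"post":[-.098,-.06,.063],"plate":[.02,.045,.0495],"bartop":[.02,.045,.0885]}
def press(p,l): c,s=np.cos(p[2]),np.sin(p[2]); return np.array([p[0]+c*l[0]-s*l[1],p[1]+s*l[0]+c*l[1],l[2]])
def kn(p): a=p[3]; return press(p,[-.01-.05*np.cos(a),-.06-.05*np.sin(a),.0845])
if __name__=="__main__":
    for k,(a,b) in obs.items():
        import cv2
        X=cv2.triangulatePoints(P("top"),P("scene"),a,b).ravel();print(k,X[:3]/X[3])
    def f(p):
        r=[]
        for k,(a,b) in obs.items():
            X=kn(p) if k=="knob" else press(p,loc[k])
            r+=[proj("top",X)-a,proj("scene",X)-b]
        return np.concatenate(r)
    s=least_squares(f,[.45,.05,-.2,1.2],x_scale=[.1,.1,1,1],loss="soft_l1")
    print(s.x,s.fun.reshape(-1,4).round(1));np.save("press.npy",s.x)
    for k in loc:print(k,press(s.x,loc[k]))
    print("knob",kn(s.x))
E
python3 m.py
```

```text
pivot [ 0.53617176 -0.01695277  0.05664841]
knob [ 0.5056603  -0.05656446  0.08341566]
post [4.49995173e-01 4.48609849e-04 6.29337003e-02]
plate [0.58514324 0.07910738 0.04753223]
bartop [0.58405201 0.08065759 0.08844937]
[ 0.55699882  0.04026659 -0.18946857  1.10448454] [[-0.1  0.2  0.   0.1]
 [ 0.2  0.3 -0.1 -0.3]
 [ 0.8  0.7 -0.1 -0. ]
 [-0.6  0.1 -0.7 -0.5]
 [ 0.3 -0.3 -0.6 -0.2]]
pivot [ 0.53587756 -0.01677631  0.0565    ]
post [ 4.49452365e-01 -2.02656000e-04  6.30000000e-02]
plate [0.58511608 0.08069455 0.0495    ]
bartop [0.58511608 0.08069455 0.0885    ]
knob [ 0.50538866 -0.05640493  0.0845    ]
```

```bash
cat > h.py <<'E'
from cell import manip,inverse_kinematics,cams,order
import numpy as np
from m import press
from scipy.spatial.transform import Rotation as R
p=np.load("press.npy")
def down(t):
    y=np.array([np.cos(t),np.sin(t),0]);z=np.array([0,0,-1.]);return R.from_matrix(np.c_[np.cross(y,z),y,z]).as_rotvec()
def hookpose(a,z): return press(p,[-.01-.05*np.cos(a),-.06-.05*np.sin(a),z]),down(p[2]-np.pi/2+a)
def st():
    s=manip.state();return s["clock"].__round__(2),s["tool_pos"].round(4),s["contact_force"].round(1),round(s["gripper_width"],4)
E
python3 - <<'E'
from h import *
for a in(p[3],.5,-.2):print(inverse_kinematics(*hookpose(a,.06)))
manip.move_pose(*hookpose(p[3],.16));manip.set_gripper(.026,10)
x,r=hookpose(p[3],.061);manip.move_linear(x,.1);print(st())
n=0
for a in np.r_[np.arange(p[3]-.15,.2,-.15),np.arange(.15,-.3,-.04)]:
    x,r=hookpose(a,.061);manip.move_linear(x,.08,r)
    s=st();t=p[2]+np.pi/2+max(a,0);ft=s[2][:2]@[np.cos(t),np.sin(t)];print(round(a,2),s[0],s[2],round(ft,1))
    if a<.1 and ft<-9: break
c=cams.capture("top");import cv2;cv2.imwrite("pics/top1.png",c["image"])
E
```

```text
[-0.16013165  0.13687586  2.11762697  0.          0.88708983  0.4956487 ]
[-1.16464219e-01  1.02450426e-01  2.15686502e+00 -4.44089210e-16
  8.82277207e-01  1.14380068e+00]
[-4.63663334e-02  1.03006490e-01  2.15624205e+00 -8.88178420e-16
  8.82344119e-01  1.91389857e+00]
(5.07, array([ 0.5061, -0.0565,  0.0617]), array([ 1.1,  0.3, -0.2]), 0.026)
0.95 5.37 [ 0.2 -0.3  0.7] -0.4
0.8 5.67 [-0.6 -0.1  0.2] 0.3
0.65 5.97 [-0.4 -0.3  0.5] -0.1
0.5 6.27 [-0.  -1.   0.7] -1.0
0.35 6.57 [-0.6 -0.1  0.3] -0.0
0.2 6.87 [ 0.  -0.2 -0.8] -0.2
0.15 7.12 [-0.4 -0.2 -0.2] -0.2
0.11 7.37 [ 0.6 -0.7 -0.3] -0.7
0.07 7.62 [0.5 0.8 0.3] 0.9
0.03 7.87 [-0.5 -0.8  0.2] -0.9
-0.01 8.12 [-0.1  0.  -0.2] -0.0
-0.05 8.37 [ 0.1 -0.8  0.7] -0.8
-0.09 8.62 [-0.8  0.8 -0.5] 0.6
-0.13 8.87 [-1.1 -5.  -0.7] -5.1
-0.17 9.12 [ -0.8 -13.8  -0.1] -13.7
```

The hook met its stop where I expected, at about -0.12 rad with 6 mm of clearance. I'll back off, lift and check it.

```bash
python3 - <<'E'
from h import *
import cv2
x,r=hookpose(-.09,.061);manip.move_linear(x,.08,r);print(st())
x[2]=.14;manip.move_linear(x,.12)
d=press(p,[.02,.045,.19]);manip.move_pose(d,down(p[2]+.524+np.pi/2));manip.set_gripper(.05,35);print(st(),manip.state()["joint_pos"])
a=cams.capture("scene")["image"][165:265,200:375];b=cams.capture("top")["image"][145:305,240:440]
cv2.imwrite("pics/chk1.png",np.vstack([cv2.resize(i,(480,h),interpolation=cv2.INTER_CUBIC) for i,h in((a,274),(b,320))]))
E
```

```text
(9.42, array([ 0.4878, -0.0031,  0.061 ]), array([-0.4, -0.4, -0.2]), 0.0264)
(13.78, array([0.5851, 0.0807, 0.19  ]), array([ 0.2, -0.2, -0.2]), 0.0498) [ 9.48750013e-02  1.41192360e-01  1.84239570e+00  1.90378385e-05
  1.15798632e+00 -1.81043398e+00]
```

View pics/chk1.png

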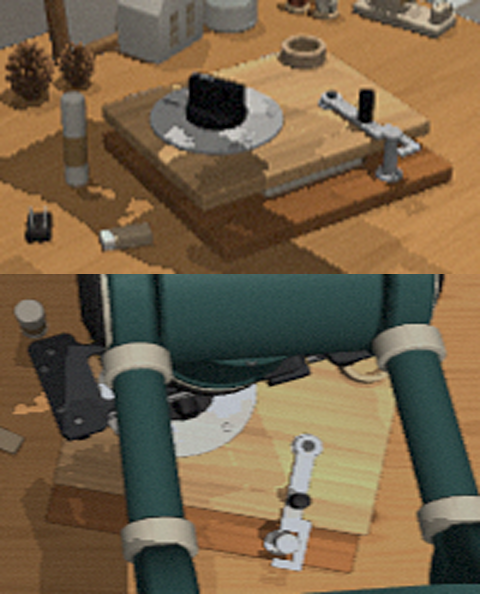

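Both views show the hook closed, with its notch round the post. Next is the dial.

```bash
python3 - <<'E'
from h import *
d=press(p,[.02,.045,.064]);t0=p[2]+.524+np.pi/2
manip.move_linear(d,.1);print(st())
manip.set_gripper(.0,35);print(st(),manip.state()["grasp_force"],manip.state()["moment"])
for k in range(1,22):
    manip.move_linear(d,.1,down(t0-k*1.047/21))
    if k%3==0:
        s=manip.state();y=R.from_rotvec(s["tcp_rot"]).as_matrix()[:,1];print(st(),s["moment"].round(2),round(s["grasp_force"],1),"dial",round(t0-np.arctan2(y[1],y[0]),3))
    if np.linalg.norm(manip.state()["contact_force"])>30:print("stop");break
import cv2
for n in("scene","top"):
    c=cams.capture(n);cv2.imwrite(f"pics/{n}2.png",c["image"])
a=cv2.imread("pics/scene2.png")[165:265,200:375];b=cv2.imread("pics/top2.png")[145:305,240:440]
cv2.imwrite("pics/chk2.png",np.hstack([cv2.resize(i,None,fx=f,fy=f,interpolation=cv2.INTER_CUBIC) for i,f in((cv2.copyMakeBorder(a,0,60,0,0,0),2.1),(b,2.1))]))
E
```

```text
(15.28, array([0.5859, 0.0808, 0.0649]), array([ 0. ,  0. , -0.2]), 0.0497)
(15.92, array([0.5854, 0.08  , 0.0641]), array([ 0.5, -4.5, -0.1]), 0.0136) 34.99663702212274 [-0.52112802 -0.12555339  0.03297043]
(16.67, array([0.5854, 0.08  , 0.0641]), array([ 1.3, -5. ,  0.4]), 0.0138) [-0.77 -0.15  0.1 ] 35.0 dial 0.148
(17.42, array([0.5855, 0.0799, 0.0642]), array([ 1.3, -5.2,  0.7]), 0.0136) [-0.83 -0.18  0.08] 35.0 dial 0.298
(18.17, array([0.5855, 0.0798, 0.0642]), array([ 1.7, -6.7,  0.1]), 0.0136) [-0.84 -0.21  0.11] 35.0 dial 0.447
(18.92, array([0.5854, 0.0797, 0.0641]), array([ 1.4, -5.7,  0.8]), 0.0136) [-0.96 -0.19  0.1 ] 35.0 dial 0.597
(19.67, array([0.5854, 0.0797, 0.0641]), array([ 0.7, -5.8,  0.6]), 0.0135) [-0.95 -0.19  0.16] 35.0 dial 0.746
(20.42, array([0.5854, 0.0796, 0.0641]), array([ 0.2, -6.8,  0.9]), 0.0136) [-0.99 -0.12  0.16] 35.0 dial 0.896
(21.17, array([0.5853, 0.0796, 0.0641]), array([ 1.5, -6.9,  0.5]), 0.0138) [-1.03 -0.12  0.18] 35.0 dial 1.045
```

View pics/chk2.png

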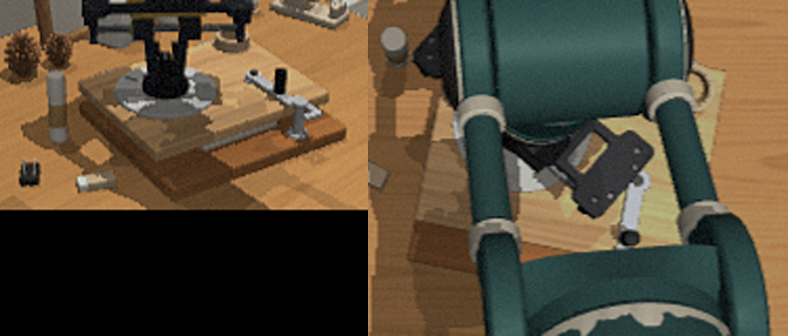

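The scene view shows the fingers closed on the bar, the hook still round its post and the bystanders in place. As an independent check on yaw, I'll use the pressing board's edges and the averaged torque.

```bash
python3 - <<'E'
from m import *
p=np.load("press.npy")
c=C["top"];r=R.from_rotvec(c["orientation"]).as_matrix()
def bp(x,y,z):
    d=r@np.linalg.inv(c["intrinsics"])@np.append(T(x,y),1);return c["position"]+d*(z-c["position"][2])/d[2]
for a,b,z in(((628,127),(153,33),.047),((565,480),(85,385),.047),((85,385),(153,33),.047),((565,480),(628,127),.047)):
    v=bp(*b,z)-bp(*a,z);g=np.arctan2(v[1],v[0]);print("yaw",g if abs(g)<1 else g-np.pi/2,np.linalg.norm(v))
print(p[2]); 
# pointer at rest: white line in crop
v=bp(258,155,.0885)-bp(276,200,.0885);print("pointer rel",np.arctan2(v[1],v[0])-p[2])
from h import *
m=[]
for i in range(6):
    manip.dwell(.05);m.append(manip.state()["moment"][2])
s=manip.state();y=R.from_rotvec(s["tcp_rot"]).as_matrix()[:,1];print(np.mean(m),st(),p[2]+.524+np.pi/2-np.arctan2(y[1],y[0]))
E
```

```text
yaw -0.1859196769818161 0.23778029614302768
yaw -0.18422482214090063 0.23605834824210173
yaw -0.17672052137617772 0.17596959082205463
yaw -0.1865094292006627 0.17556209129662934
-0.18946857166758838
pointer rel 0.5736764205528793
0.15073202960534912 (21.57, array([0.5853, 0.0796, 0.0641]), array([ 1.5, -6.4,  1.2]), 0.014) 1.0448856350079105
```

The board edges give a yaw of about -0.185, which puts the dial at about 1.05 rad. The torque of about 0.15 N m fits the third click, and the grip is steady.

```bash
python3 -c "
from h import *
print(order.close_job(),st())"
```

```text
the job is handed in; nothing more can be done
the job is handed in; nothing more can be done
```

The job is handed in: the hook is closed on its catch post, and the fingers still grip the dial at the third click (about 1.05 rad, judged from the gripper's angle because the gripper hid the pointer).

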